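Close up the row of cassette magazines and lock it with the sleeve

ROBOT

A 7-joint arm with a two-finger parallel gripper is mounted at the origin on the work surface. World frame = base frame: x ahead of the robot, y to its left, z up, the work surface at z = 0. Lengths are in mm, angles in rad, forces in N, time in s.
With the tool pointing down it reaches from about 400 to 875 mm from the base axis. Payload 4.4 kg.
Tool frame: the origin (TCP) lies between the finger pads; the fingertips stand 17 mm ahead of it and the grasp point (between the pads) lies 2 mm behind it; z points along the fingers, y is the line along which they close (so a half turn about z gives the same grasp; the last joint's range is limited). The gripper opens to 85 mm and grips with 20 to 120 N. Pads are 22 mm wide; open, the fingers measure 114 mm over their backs; the gripper's body (76 mm by 85 mm) begins 54 mm behind the grasp point. The pads swing forward as they close: fully open they stand 13 mm farther back than shut.
Start: joints at [1.061, 0.628, 0.038, 1.517, -0.027, 0.996, -0.02], TCP at [279.121, -587.034, 248.313] pointing down, gripper open.
Joint ranges: [-3.06, 3.06], [-0.37, 2.12], [-1.25, 1.32], [0.18, 2.47], [-1.1, 4.24], [0.23, 1.98], [-2.94, 2.94]. Speed limits (rad/s): [2.57, 2.57, 3.14, 3.14, 3.14, 3.14, 3.14].

INTERFACE

Orientations are given as [roll, pitch, yaw] about the fixed x, y, z axes, in that order (R = Rz(yaw) Ry(pitch) Rx(roll)).
In Python, from cell import sensors, get_image, ctrl gives the robot as it stands.
- The arm moves only by the tool send_rows, never from a script. Its argument "series" is a list of rows, each a list of 3 entries, a list of its own where there are three numbers: the finger opening in mm, from 0 to 85.4, then the shift along the world's x, y, z in units of 60 mm (1.0 is 60 mm), then the turn, a rotation vector about the world's x, y, z in units of 5 degrees (1.0 is 5 degrees). A call has 1 to 8 rows; each row shifts and turns the commanded pose from where the row before left it; what a row does not reach is not made up. A row lasts 1/8 s, in which the tool goes at most 62.5 mm and 10.7 degrees, less where a joint would pass 70% of its speed; a pose out of reach is approached as far as the arm can. A call is refused whole if a number of a shift passes 1 or a number of a turn 1, either way. A call with a gripper value outside its range is refused whole. The fingers move at their own pace and stop on an object; the grip force is fixed at half the most. Time passes only in rows, so rows that do not move let the fingers close. It gives the time, the measured TCP pose, the force, the opening and the grip force at its end, in the units of the state.
- sensors.read_state(): the state, without advancing time (a new reading comes with each control period).
- get_image(name): name is "scene" or "top" or "wrist"; returns a dict with "img" (400x640x3 uint8, red, green, blue), "depth" (400x640 float32, mm along the optical axis (not along the pixel's ray), 0 where there is no reading), "vfov" (degrees; the focal length in pixels is half the picture's height over the tangent of half this angle, whatever the lens; pixels are square), "cx", "cy" (the principal point, pixels), "k1" (the pictures are not rectified: a ray, as slopes to the right and down, at radius r is drawn at 1 + k1 r^2 times it, then the intrinsics apply), "world_to_cam" (4x4, takes a point from world to camera coordinates). Camera axes: x right, y down, z forward; pixel columns grow to the right and rows downward; lengths in mm; the calibration is good to about 2 mm. A picture is of the moment at which its call begins.
- ctrl.finish_job(): hands the job in; it is judged then, once.
The state is a dict: "clock": time; "qpos": joint angles; "qd": joint speeds; "tau": joint torques, N m; "eef_pos": TCP position; "tool_rot": TCP orientation; "force": force on the tool from outside, world axes, zero at the start; "torque": the same for the moment, N m; "width": finger opening in mm; "gripper_force": force on a finger pad.
Only numpy, scipy, OpenCV 4.12 (cv2) and the standard library are available. Lean on these libraries where they do the work, as an engineer would, in place of code of your own. Each camera call takes 0.05 s, during which the arm holds its last target. There are 200 camera calls.

TASK

On the carrier, first slide the standing cassette magazine home against the steel end block; then take the other magazine from the sloping dispenser, stand it on the carrier beside the first, between it and the pin, and butt it flush against the first so that no gap is left in the row. Finally slip the loose sleeve over the carrier's upright pin, all the way down, so that it locks the row. Leave the other things on the bench where they are.

Things in the scene. Friction and masses are not known exactly. Their poses are not given: they have to be found in the camera images.
- carrier: Carrier fixed to the bench, left or right of the dispenser: aluminium plate 185 x 90 x 10 mm, origin at the centre of its underside, z up. The row runs along its x, centred on y = 0: end block at its -x end, pin near its +x end. Magazines stand on the plate (top at z = 10 mm), their x along the row, between two low rails (inner faces at y = -36 and +36 mm, tops at z = 18 mm, ending at x = +30 mm).
- end_face (a point): Centre of the foot of the steel end block's contact face (62 mm wide, 55 mm high), at x = -57.5 mm, z = 10 mm in the carrier's frame. With the row closed the magazines' centres are 23 and 69 mm from it along the carrier's x, the pin's axis 116 mm
- pin_foot (a point): On the pin's axis at the plate's top surface. The pin is 15 mm in diameter, its top 3 mm tapered
- pin_top (a point): Top of the upright pin, 70 mm above the plate
- mag_tray: Cassette magazine that starts standing on the carrier, 22 to 34 mm short of the end block and slightly askew. 46 x 62 x 55 mm high (its x, y, z), 0.13 to 0.25 kg, grey walls on its two y faces (grip there), white cassettes stacked between; origin at the centre of its underside, z out of its top.
- ramp: Steel dispenser fixed to the bench, 130 x 100 mm, 84 mm wide ramp. Origin at the centre of its underside, x uphill. The ramp rises at 30 degrees towards its +x; its surface passes 50 mm above the origin. A lip at the low end stands 12 mm above the ramp.
- mag_ramp: Cassette magazine that starts on the dispenser's ramp, so leaning 30 degrees with its top towards the robot, its x pointing uphill, underside on the ramp, 3 mm or less from the lip. 46 x 62 x 55 mm high (its x, y, z), 0.13 to 0.25 kg, grey walls on its two y faces (grip there), white cassettes stacked between; origin at the centre of its underside, z out of its top.
- sleeve: Loose grey sleeve standing upright on the bench between carrier and dispenser: outside diameter 40 mm, hole 19 mm, height 40 mm; origin at the centre of its underside, z along its axis. With the row closed and the sleeve on the pin there are 4 mm between sleeve and magazine.
- pot: Bystander: small clear specimen pot with white cap, 44 mm diameter, 55 mm high; origin under its centre
- fixative: Bystander: amber bottle with black cap, 64 mm diameter, 140 mm high; origin under its centre
- jar_red: Bystander: clear jar with red cap, 68 mm diameter, 85 mm high; origin under its centre
- jar_small: Bystander: white jar with red cap, 52 mm diameter, 65 mm high; origin under its centre
- cassettes: Bystander: little stack of yellow cassettes, 40 x 28 x 24 mm high; origin under its centre
- forceps: Bystander: steel forceps lying flat, about 135 mm long, 8 mm high; origin near the middle
- probe: Bystander: black-handled steel probe lying flat, 160 mm long; origin near the middle
Things that resemble listed ones, but are neither listed nor needed, are in the scene too. What is shaped like the sleeve but orange or red is not meant.

How it is judged (in metres and radians):
On the way, in this order (a step that is already met when the one before it is completed fails the run):
1. The carrier's own magazine stands home against the end block (gap under 2.5 mm) (x of mag_tray in the frame of carrier below -0.032 m and z of mag_tray in the frame of carrier below 0.0125 m and angle between mag_tray's own z axis and vertical below 0.05 rad and angle between the x axis of mag_tray and the x axis of carrier, either way round below 0.06 rad and y of mag_tray in the frame of carrier between -0.007 and 0.007 m), for 0.2 s.
2. The magazine from the dispenser stands on the carrier, butted against the first (gap under about 3 mm) (all of step 1 and horizontal distance between mag_ramp and mag_tray below 0.0495 m and x of mag_ramp in the frame of carrier above 0.005 m and z of mag_ramp in the frame of carrier below 0.0125 m and angle between mag_ramp's own z axis and vertical below 0.05 rad and angle between the x axis of mag_ramp and the x axis of carrier, either way round below 0.06 rad and y of mag_ramp in the frame of carrier between -0.007 and 0.007 m), for 0.2 s.
3. The sleeve is down on the pin (horizontal distance between sleeve and pin_foot below 0.004 m and z of sleeve in the frame of carrier below 0.0125 m and angle between sleeve's own z axis and vertical below 0.05 rad), for 0.2 s.
At the end, for the whole second after the job is handed in: Both magazines stand on the plate, in line within 7 mm and 0.06 rad: one within 2.5 mm of the end block, the other between it and the pin, centres within 49.5 mm (gap 3 mm at most). The sleeve is round the pin, down on the plate within 2.5 mm. All are at rest (all of step 2 and all of step 3 and linear speed of each of mag_tray, mag_ramp, sleeve below 0.01 m/s); the robot touches nothing.
It fails at once if A bystander on the bench is moved by more than 30 mm (distance of any of pot, fixative, jar_red, jar_small, cassettes, forceps, probe from where it was at the start of the episode above 0.03 m).
It also fails if it takes over 64 s, if anything falls off the work surface, if the arm or the gripper's body presses on something with over 40 N, if the wrist force passes 120 N, or if a joint passes its speed limit or range.

## Working session

There is one attempt and no reset: what is moved stays moved. The work goes in short steps, Python scripts to look and compute and a tool call to move; the robot and the scene stay as the last step left them, time stands still between calls to the robot, and variables do not carry over. Pictures are saved under pics/ and viewed, at most 14 in all, crops included, and the job is handed in when it is done.

Besides the shell and the picture viewer there is one more tool, called after "Request:" as name(argument=value, ...) on one line, values as JSON. send_rows: Moves the arm, as the interface text tells. Its arguments: {"type":"object","properties":{"series":{"type":"array"}},"required":["series"]}

```bash
mkdir -p pics; cat > h.py <<'E'
import numpy as np, cv2
from cell import sensors, get_image, ctrl
def save(name,fn):
    d=get_image(name); np.savez(''+fn+'.npz',**{k:d[k] for k in d}); cv2.imwrite('pics/'+fn+'.png',d['img'][:,:,::-1]); return d
def load(fn): return np.load(''+fn+'.npz')
def K(d):
    f=200/np.tan(np.radians(float(d['vfov']))/2); return np.array([[f,0,d['cx']],[0,f,d['cy']],[0,0,1]],float),np.array([d['k1'],0,0,0,0],float)
def ray(d,u,v):
    k,dist=K(d); p=cv2.undistortPoints(np.array([[[u,v]]],float),k,dist)[0,0]
    return np.array([p[0],p[1],1.])
def onz(d,u,v,z):
    T=np.array(d['world_to_cam'],float);R=T[:3,:3];c=-R.T@T[:3,3];r=R.T@ray(d,u,v); return c+r*(z-c[2])/r[2]
def cloud(d):
    k,dist=K(d);h,w=d['depth'].shape;uv=np.stack(np.meshgrid(np.arange(w),np.arange(h)),-1).reshape(-1,1,2).astype(float)
    p=cv2.undistortPoints(uv,k,dist)[:,0];Z=d['depth'].reshape(-1)[:,None]
    P=np.hstack([p*Z,Z]);T=np.array(d['world_to_cam'],float);W=(P-T[:3,3])@T[:3,:3]
    W[Z[:,0]<=0]=np.nan; return W.reshape(h,w,3)
E
python3 - <<'E'
from h import *
for n in('scene','top'):
    d=save(n,n+'0'); print(n,d['vfov'],d['k1'],np.array(d['world_to_cam']).round(3).tolist(),(d['depth']>0).mean())
print(sensors.read_state())
E
```

```text
scene 49.41978994643408 -0.0042914619552888444 [[-0.811, 0.585, -0.005, 451.612], [0.505, 0.696, -0.51, -251.663], [-0.295, -0.416, -0.86, 1488.891], [0.0, 0.0, 0.0, 1.0]] 0.9959375
top 47.41533314304165 -0.11747535111531181 [[0.026, -1.0, 0.012, -9.693], [-0.983, -0.028, -0.181, 574.682], [0.181, -0.007, -0.983, 1192.553], [0.0, 0.0, 0.0, 1.0]] 0.9962109375
{'clock': 0.1, 'qpos': array([ 1.06123399,  0.62923239,  0.03842795,  1.51829745, -0.02698116,
        0.99632921, -0.01997663]), 'qd': array([ 9.67197122e-04, -1.86005241e-03,  5.73527509e-04, -4.62117976e-03,
        3.11393582e-04,  1.23932556e-03,  5.84729218e-05]), 'tau': array([ 3.91624999e-03, -5.64521527e+01,  1.23047121e+00, -1.93971598e+01,
        1.11960791e-02,  5.37731830e-03,  1.95263347e-06]), 'eef_pos': array([ 278.86401892, -586.52657454,  247.48508624]), 'tool_rot': array([-3.13984390e+00,  2.33780966e-05,  4.43808918e-01]), 'force': array([-0.27826947, -0.04281641, -0.16701838]), 'torque': array([ 0.03141004, -0.03104832,  0.01696218]), 'gripper_force': 0.0, 'width': 85.67073680585004}
```

View pics/top0.png

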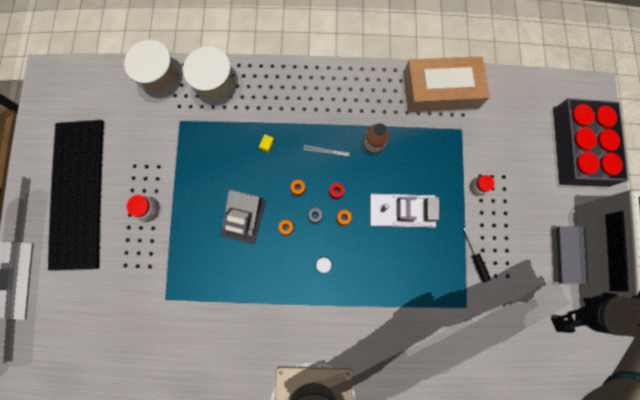

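View pics/scene0.png

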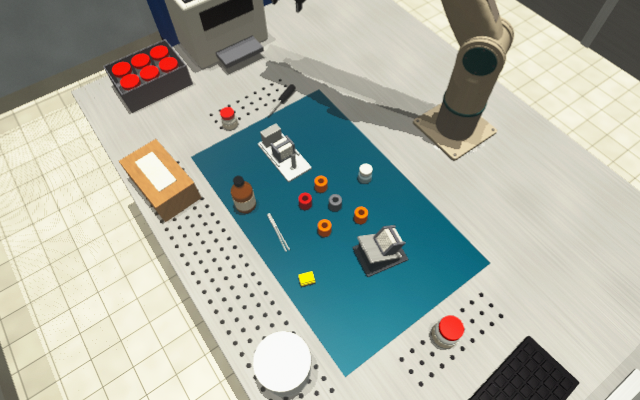

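Top picture: the carrier is at (403,210), its end block on the right at (432,209), the tray magazine at (406,209) and the pin at (384,208). The dispenser is at (242,217) with its magazine at (238,221). Ring-shaped candidates are orange at (298,187), (286,227) and (344,217), red at (337,190), and grey at (315,215). Only the grey one fits the sleeve. I'll confirm that in an enlarged crop.

```bash
python3 - <<'E'
from h import *
d=load('top0');im=d['img'][:,:,::-1]
a=cv2.resize(im[185:235,360:445],None,fx=8,fy=8,interpolation=cv2.INTER_CUBIC)[:,:400*2]
b=cv2.resize(im[170:250,215:355],None,fx=4.85,fy=4.85*0+2.4,interpolation=cv2.INTER_CUBIC)
b=cv2.resize(im[178:245,215:355],None,fx=4,fy=3,interpolation=cv2.INTER_CUBIC)
H=np.zeros((600,680,3),np.uint8);H[:400,:680]=a;H[400:600,:560]=b[:200]
cv2.imwrite('pics/crop1.png',H)
W=cloud(d)
z=W[...,2]
def reg(x0,x1,y0,y1): return (W[...,0]>x0)&(W[...,0]<x1)&(W[...,1]>y0)&(W[...,1]<y1)
print('sleeve px',W[215,315],W[215,311], 'plate',W[215,384],'mag',W[209,406],'block',W[209,432],'rampmag',W[221,238],'pin',W[208,384])
# sleeve
c=W[215,311]
for lab,(u,v,r) in {'sleeve':(315,215,40),'carrier':(403,210,0)}.items():
    pass
m=reg(c[0]-45,c[0]+45,c[1]-45,c[1]+45)&(z>33)&(z<50); P=W[m]; 
print('sleeve top',len(P),P.mean(0),P.min(0),P.max(0))
for n,(u,v) in {'mag':(406,209),'block':(432,209)}.items():
    q=W[v,u]; m=reg(q[0]-60,q[0]+60,q[1]-60,q[1]+60)&(abs(z-q[2])<4)
    mm=np.zeros_like(m,np.uint8);mm[m]=1;_,L=cv2.connectedComponents(mm);P=W[L==L[v,u]]
    print(n,len(P),cv2.minAreaRect(P[:,:2].astype(np.float32)),P[:,2].mean())
m=reg(380,580,-330,-80)&(z>5)&(z<90);P=W[m]
print('carrier all',cv2.minAreaRect(P[:,:2].astype(np.float32)))
E
```

```text
sleeve px [521.03480282  10.86666978   2.37847343] [515.65922272  21.91417494  39.99451475] plate [ 525.39040588 -183.51971404    8.90687319] mag [ 536.39035735 -235.89837234   59.38345674] block [ 537.35681805 -306.21944527   65.19920212] rampmag [486.47268866 211.25952234  99.05577666] pin [ 534.83116039 -172.89513435   76.88690937]
sleeve top 133 [516.51473477  11.49403271  39.89322159] [496.99764843  -8.22612452  33.05862419] [535.64364634  30.26480767  46.24744515]
mag 97 ((538.5510864257812, -230.44577026367188), (21.49518394470215, 61.069095611572266), 87.86843872070312) 60.09953931345552
block 219 ((540.810546875, -308.4483337402344), (30.70989227294922, 60.21739959716797), 89.65306854248047) 65.00288722797711
carrier all ((481.0240783691406, -205.3110809326172), (197.55657958984375, 246.5548553466797), 0.20632758736610413)
```

View pics/crop1.png

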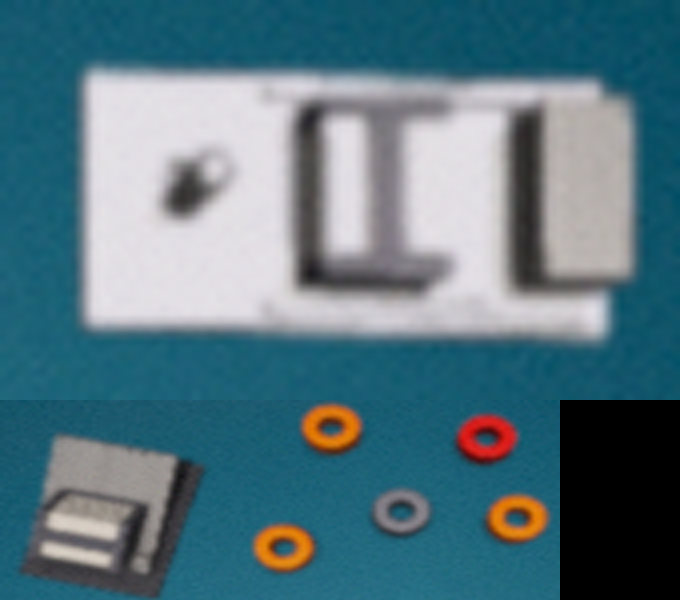

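The enlarged crop confirms it: the only grey ring is the one at (315,215), and the other four are orange or red. The carrier's +x points to world +y. I'm moving to a view above the carrier.

Request:
send_rows(series=[[85,[0,0,0.8],[0,0,1]],[85,[0.5,0.8,0.2],[0,0,1]],[85,[0.5,0.8,0.2],[0,0,1]],[85,[0.5,0.8,0.2],[0,0,1]],[85,[0.5,0.8,0],[0,0,1]],[85,[0.5,0.8,0],[0,0,1]],[85,[0.5,0.8,0],[0,0,1]],[85,[0.5,0.8,0],[0,0,1]]])

```text
clock: 1.1
eef_pos: [489.6, -249.4, 332.1]
tool_rot: [-3.141, 0.0, 1.145]
force: [0.2, 0.7, 0.3]
width: 84.9
gripper_force: 0.0
```

Request:
send_rows(series=[[85,[0.5,0.5,0],[0,0,1]],[85,[0,0,0],[0,0,1]],[85,[0,0,0],[0,0,1]],[85,[0,0,0],[0,0,1]],[85,[0,0,0],[0,0,1]],[85,[0,0,0],[0,0,0]]])

```text
clock: 1.85
eef_pos: [518.8, -221.0, 331.9]
tool_rot: [-3.141, -0.001, 1.577]
force: [-1.1, 1.1, 0.3]
width: 84.9
gripper_force: 0.0
```

```bash
python3 - <<'E'
from h import *
d=save('wrist','w1'); print(d['vfov'],d['k1'],np.array(d['world_to_cam']).round(3).tolist(),(d['depth']>0).mean())
s=sensors.read_state();print(s['qpos'],s['eef_pos'],s['tool_rot'],s['clock'])
E
```

```text
60.817325929129154 0.007003618006227795 [[1.0, 0.006, -0.002, -517.363], [0.006, -0.95, 0.311, -279.202], [0.001, -0.311, -0.95, 388.409], [0.0, 0.0, 0.0, 1.0]] 0.9958515625
[ 0.56507031  0.43308307 -0.31573787  1.64177797  0.1472442   1.09088194
  0.21398945] [ 518.87282364 -221.0835649   332.0169587 ] [-3.14098757e+00 -3.60633643e-04  1.57642583e+00] 1.9
```

View pics/w1.png

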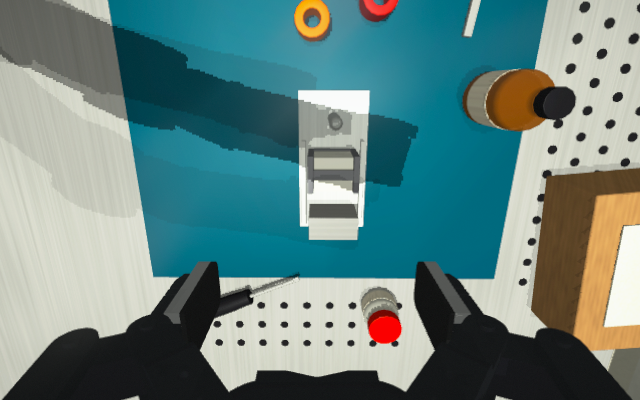

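Wrist view: the plate spans (298..370, 90..228), with the pin at (335,121), the magazine at (333,170) and the block at (333,225). I'll fit these from the depth.

```bash
cat >> h.py <<'E'
def comp(W,m,c):
    mm=m.astype(np.uint8); n,L=cv2.connectedComponents(mm)
    best=min(range(1,n),key=lambda i:(0 if (L==i).sum()>25 else 1e6)+np.linalg.norm(W[L==i][:,:2].mean(0)-c))
    return W[L==best]
def rect(P): 
    (c,s,a)=cv2.minAreaRect(P[:,:2].astype(np.float32)); return np.round(c,1),np.round(s,1),round(a,2)
E
python3 - <<'E'
from h import *
d=load('w1');W=cloud(d);z=W[...,2]
print('plate px',W[100,310],W[112,360],'bench',W[150,250],'pin',W[114:124:2,335],'ma',W[150:200:6,333].round(0).tolist())
p=comp(W,(z>6)&(z<14),[537,-210]);print('plate',len(p),rect(p),p[:,2].mean())
p=comp(W,(z>5)&(z<90)&(W[...,0]<650)&(W[...,1]>-345),[537,-210]);print('all',len(p),rect(p))
b=comp(W,(z>61)&(z<70),[540,-308]);print('block',len(b),rect(b),b[:,2].mean())
b=comp(W,(z>56.5)&(z<63)&(W[...,1]>-280),[537,-240]);print('mag',len(b),rect(b),b[:,2].mean())
m=(z>56)&(z<70)&(W[...,1]>-290)&(W[...,1]<-195)&(abs(W[...,0]-537)<50);b=W[m];print('mag2',len(b),rect(b),b[:,2].min(),b[:,2].max())
m=(z>70)&(z<85)&(abs(W[...,1]+170)<40)&(abs(W[...,0]-537)<40);b=W[m];print('pintop',len(b),b.mean(0),b.min(0),b.max(0))
T=d['world_to_cam']
for u,v,zz,n in[(298,90,10,'c1'),(369.5,91,10,'c2'),(335,115,80,'pintop?'),(309,217,65,'b1'),(357,217,65,'b2')]:print(n,onz(d,u,v,zz).round(1))
im=cv2.resize(d['img'][80:250,270:400,::-1],None,fx=4.6,fy=3.5,interpolation=cv2.INTER_CUBIC);cv2.imwrite('pics/w1c.png',im)
E
```

```text
plate px [ 509.89922918 -158.63006966    7.18781707] [ 573.73464184 -172.94117624    7.73382546] bench [ 428.94089717 -224.24428576   -0.7134078 ] pin [[ 540.3193221  -173.26100771   38.33041362]
 [ 538.84388923 -173.12140205   68.10720388]
 [ 538.48987854 -174.59377324   75.95841307]
 [ 542.09688104 -183.1979732     7.04096723]
 [ 542.10090335 -185.61877153    8.09524705]] ma [[540.0, -221.0, 13.0], [539.0, -222.0, 49.0], [538.0, -228.0, 57.0], [538.0, -234.0, 59.0], [538.0, -240.0, 64.0], [538.0, -248.0, 62.0], [539.0, -256.0, 59.0], [542.0, -280.0, 8.0], [542.0, -289.0, 7.0]]
plate 4882 (array([ 538.7, -239.4]), array([185. ,  89.8]), 89.42) 7.993771015865167
all 9786 (array([ 539.2, -239. ]), array([ 90. , 184.9]), 0.03)
block 1082 (array([ 539.3, -310.7]), array([61.8, 30.1]), 0.56) 62.77908459122893
mag 1448 (array([ 538.3, -242. ]), array([45.7, 61.8]), 89.96) 59.985680160140156
mag2 1755 (array([ 538.3, -242. ]), array([45.7, 61.8]), 89.96) 56.146138310032484 65.32725676998217
pintop 96 [ 539.05430349 -180.03614353   75.40254341] [ 532.0834396  -187.91080587   70.02055539] [ 546.55258179 -172.95619207   78.89985141]
c1 [ 495.  -146.6   10. ]
c2 [ 584.1 -147.3   10. ]
pintop? [ 538.2 -171.1   80. ]
b1 [ 509.9 -294.7   65. ]
b2 [ 568.8 -294.2   65. ]
```

View pics/w1c.png

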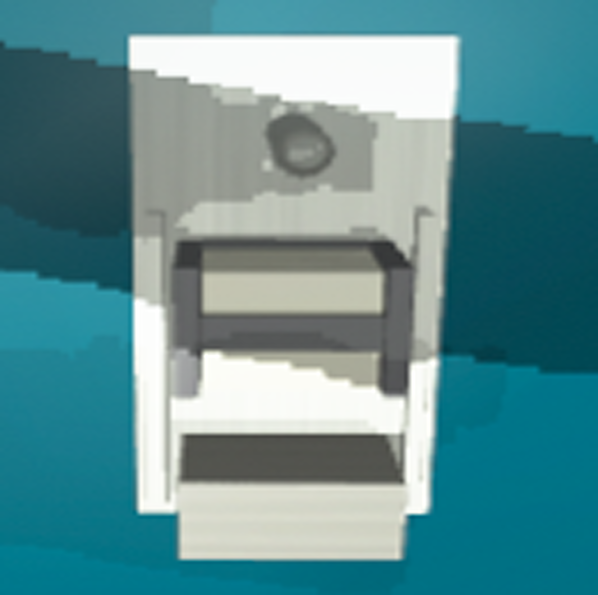

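The carrier's centre is about (539,-239), yaw about 90°, with the pin at (539,-180). The magazine is at (538,-242), about 31 mm short of home. Next I grip it.

Request:
send_rows(series=[[85,[0.33,-0.35,-0.5],[0,0,0]],[85,[0,0,-1],[0,0,0]],[85,[0,0,-1],[0,0,0]],[85,[0,0,-1],[0,0,0]],[85,[0,0,-0.7],[0,0,0]],[85,[0,0,-0.4],[0,0,0]],[85,[0,0,-0.22],[0,0,0]],[85,[0,0,0],[0,0,0]]])

```text
clock: 2.9
eef_pos: [538.7, -241.9, 42.6]
tool_rot: [-3.141, -0.0, 1.578]
force: [-0.3, 0.4, 0.2]
width: 85.1
gripper_force: 0.0
```

Request:
send_rows(series=[[60,[0,0,0],[0,0,0]],[55,[0,0,0],[0,0,0]],[50,[0,0,0],[0,0,0]],[50,[0,0,0],[0,0,0]],[50,[0,0,0],[0,0,0]]])

```text
clock: 3.52
eef_pos: [539.8, -242.5, 44.6]
tool_rot: [3.139, 0.001, 1.578]
force: [-0.7, -0.7, 6.6]
width: 61.2
gripper_force: 66.6
```

Request:
send_rows(series=[[50,[0,-0.15,0],[0,0,0]],[50,[0,-0.15,0],[0,0,0]],[50,[0,-0.15,0],[0,0,0]],[50,[0,-0.05,0],[0,0,0]],[50,[0,0,0],[0,0,0]]])

```text
clock: 4.15
eef_pos: [540.6, -270.6, 44.7]
tool_rot: [3.138, -0.001, 1.579]
force: [0.1, 3.9, 6.6]
width: 60.9
gripper_force: 66.9
```

Request:
send_rows(series=[[50,[0,-0.03,0],[0,0,0]],[50,[0,-0.03,0],[0,0,0]],[50,[0,0,0],[0,0,0]]])

```text
clock: 4.53
eef_pos: [540.7, -273.3, 44.7]
tool_rot: [3.139, -0.002, 1.579]
force: [0.7, 4.8, 6.6]
width: 61.4
gripper_force: 66.8
```

Request:
send_rows(series=[[50,[0,-0.03,0],[0,0,0]],[50,[0,-0.03,0],[0,0,0]],[50,[0,0,0],[0,0,0]]])

```text
clock: 4.9
eef_pos: [540.7, -273.4, 44.7]
tool_rot: [3.139, -0.006, 1.58]
force: [-0.4, 12.0, 10.3]
width: 61.3
gripper_force: 67.1
```

```bash
python3 - <<'E'
from h import *
print(sensors.read_state()['force'],sensors.read_state()['eef_pos'])
E
```

```text
[-0.42131726 12.00768319 10.34687806] [ 540.73560853 -273.35658672   44.69357184]
```

Request:
send_rows(series=[[70,[0,0.03,0],[0,0,0]],[85,[0,0,0],[0,0,0]],[85,[0,0,0],[0,0,0]],[85,[0,0,0.7],[0,0,0]],[85,[0,0,1],[0,0,0]],[85,[0,0.5,0.8],[0,0,0]],[85,[0,0.3,1],[0,0,0]],[85,[0,0,0.5],[0,0,0]]])

```text
clock: 5.9
eef_pos: [540.4, -228.1, 286.7]
tool_rot: [3.137, 0.001, 1.581]
force: [0.7, -1.1, -0.1]
width: 85.1
gripper_force: 0.0
```

```bash
python3 - <<'E'
from h import *
d=save('wrist','w2');W=cloud(d);z=W[...,2]
p=comp(W,(z>5)&(z<90)&(W[...,0]<650)&(W[...,1]>-345),[537,-210]);print('all',len(p),rect(p))
b=comp(W,(z>61)&(z<70)&(W[...,1]<-295),[540,-308]);print('block',len(b),rect(b),b[:,2].mean())
m=(z>54)&(z<70)&(W[...,1]>-296)&(W[...,1]<-195)&(abs(W[...,0]-537)<50);b=W[m];print('mag2',len(b),rect(b),b[:,2].min(),b[:,2].max())
m=(z>72)&(z<85)&(abs(W[...,1]+170)<40)&(abs(W[...,0]-537)<40);b=W[m];print('pintop',len(b),b.mean(0),b.min(0),b.max(0))
print(sensors.read_state()['eef_pos'])
# ramp from top camera
d=load('top0');W=cloud(d);z=W[...,2]
m=(abs(W[...,0]-500)<90)&(abs(W[...,1]-195)<90)&(z>5)&(z<140);P=W[m];print('ramp all',rect(P))
E
```

```text
all 12138 (array([ 539.3, -238.9]), array([ 90.1, 184.3]), 0.07)
block 1348 (array([ 539.7, -310.9]), array([31.1, 61.1]), 89.06) 62.712455530120096
mag2 2136 (array([ 540.7, -272.9]), array([62.1, 46.4]), 0.51) 54.03944133574742 65.49392013216193
pintop 118 [ 539.30634583 -179.86302879   75.55083979] [ 532.74289646 -187.65291712   72.21355931] [ 546.28361572 -173.50651376   78.87877501]
[ 541.60068458 -229.71265261  289.63517105]
ramp all (array([499.6, 195.1]), array([178.7, 179.4]), 0.27)
```

The magazine is home, at about carrier x = -34 mm, y = 1.4 mm and 0.5° off. Next I move to the dispenser.

Request:
send_rows(series=[[85,[0,0.9,0.3],[0,0,1]],[85,[0,0.9,0.3],[0,0,1]],[85,[0,0.9,0],[0,0,1]],[85,[0,0.9,0],[0,0,1]],[85,[0,0.9,0],[0,0,1]],[85,[0,0.9,0],[0,0,1]],[85,[0,0.9,0],[0,0,1]],[85,[0,0.8,0],[0,0,1]]])

```text
clock: 6.95
eef_pos: [538.9, 197.9, 318.7]
tool_rot: [-3.142, 0.0, 2.279]
force: [0.6, 0.0, -0.1]
width: 85.2
gripper_force: 0.0
```

Request:
send_rows(series=[[85,[0,0,0],[0,0,1]],[85,[0,0,0],[0,0,1]],[85,[0,0,0],[0,0,1]],[85,[0,0,0],[0,0,1]],[85,[0,0,0],[0,0,1]],[85,[0,0,0],[0,0,1]],[85,[0,0,0],[0,0,0]]])

```text
clock: 7.82
eef_pos: [539.1, 195.8, 318.5]
tool_rot: [-3.141, -0.0, 2.798]
force: [0.2, -0.8, 0.3]
width: 85.0
gripper_force: 0.0
```

```bash
python3 - <<'E'
from h import *
d=save('wrist','w3');s=sensors.read_state();print(s['qpos'],s['eef_pos'],s['tool_rot'],s['clock'])
E
```

```text
[ 0.04582022  0.51948128 -0.69633864  1.62985869  0.360594    1.12524472
  0.48337546] [539.0650744  195.92324441 318.62255111] [-3.14117782e+00 -3.54342477e-04  2.79743397e+00] 7.875
```

View pics/w3.png

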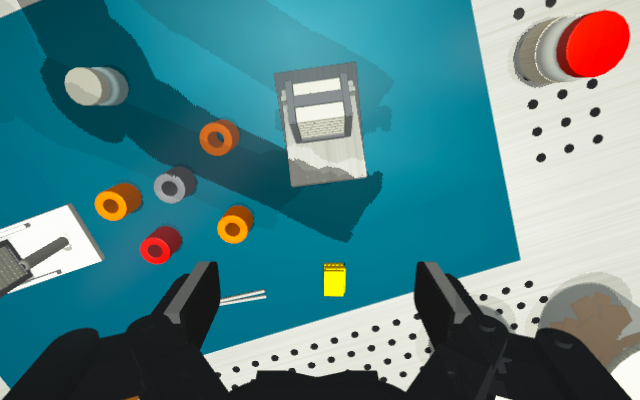

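Wrist view: the dispenser spans (275..367, 62..187) and its magazine is at (320,105), with the lip towards the robot. The grey sleeve is at (174,187).

```bash
python3 - <<'E'
from h import *
from scipy.spatial.transform import Rotation as Ro
d=load('w3');W=cloud(d);z=W[...,2]
S=W[160:172,310:345].reshape(-1,3)
for _ in range(3):
    c=S.mean(0);n=np.linalg.svd(S-c)[2][2];n*=np.sign(n[2]);r=(S-c)@n;S=S[abs(r)<2.5*r.std()+.01]
print('ramp n',n,'tilt',np.degrees(np.arccos(n[2])),'uphill az',np.degrees(np.arctan2(-n[1],-n[0])),len(S),c)
m=np.zeros(z.shape,bool);m[55:195,265:375]=1;m&=z>4
print('footprint',rect(W[m&(z>4)]))
R=W[m];
top=m&((W-c)@n>44)&((W-c)@n<62);P=W[top]
hgt=(P-c)@n;print('heights',np.percentile(hgt,[2,25,50,75,98]))
az=np.arctan2(-n[1],-n[0]);t=np.radians(30)
for az in (az,):
    n0=np.array([-np.cos(az)*np.sin(t),-np.sin(az)*np.sin(t),np.cos(t)]);ux=np.array([np.cos(az)*np.cos(t),np.sin(az)*np.cos(t),np.sin(t)]);uy=np.cross(n0,ux)
    q=np.c_[(P-c)@ux,(P-c)@uy];(cc,ss,a)=cv2.minAreaRect(q.astype(np.float32));print('rect in ramp',cc,ss,a)
    base=c+cc[0]*ux+cc[1]*uy;print('mag origin (underside)',base,'top',base+55*n0,'n',n0,'ux',ux,'uy',uy)
E
```

```text
Traceback (most recent call last):
numpy.linalg.LinAlgError: SVD did not converge
```

```bash
cat > r.py <<'E'
from h import *
d=load('w3');W=cloud(d);z=W[...,2]
S=W[150:178,305:350].reshape(-1,3);S=S[~np.isnan(S[:,0])]
for _ in range(4):
    c=S.mean(0);n=np.linalg.svd(S-c)[2][2];n*=np.sign(n[2]);r=(S-c)@n;S=S[abs(r)<2.5*r.std()+.01]
az=np.arctan2(-n[1],-n[0])
print('ramp n',n,'tilt',np.degrees(np.arccos(n[2])),'uphill az',np.degrees(az),len(S),c,r.std())
m=np.zeros(z.shape,bool);m[55:195,265:375]=1;m&=z>4
print('footprint',rect(W[m]))
top=m&((W-c)@n>42)&((W-c)@n<62);P=W[top]
hgt=(P-c)@n;print('heights',np.percentile(hgt,[2,25,50,75,98]))
t=np.radians(30)
n0=np.array([-np.cos(az)*np.sin(t),-np.sin(az)*np.sin(t),np.cos(t)]);ux=np.array([np.cos(az)*np.cos(t),np.sin(az)*np.cos(t),np.sin(t)]);uy=np.cross(n0,ux)
q=np.c_[(P-c)@ux,(P-c)@uy];(cc,ss,a)=cv2.minAreaRect(q.astype(np.float32));print('rect in ramp',cc,ss,a)
base=c+cc[0]*ux+cc[1]*uy;print('mag origin',base,'top',base+55*n0,'n',n0,'ux',ux,'uy',uy)
E
python3 r.py
```

```text
ramp n [-0.48712832  0.10444867  0.86706198] tilt 29.88100341079409 uphill az -12.101957139634933 1226 [544.73700729 205.7611424   72.88973605] 0.6876926558007412
footprint (array([504.2, 213.4]), array([ 99.5, 123.8]), 77.76)
heights [44.11466534 50.51064575 51.60032625 54.71368769 56.08060605]
rect in ramp (-49.81822967529297, -1.1806392669677734) (46.67319107055664, 61.86775588989258) 0.2789624333381653
mag origin [502.30445718 213.65193491  47.98062121] top [475.41561509 219.41736387  95.61201842] n [-0.48888804  0.10482598  0.8660254 ] ux [ 0.84677892 -0.18156393  0.5       ] uy [0.20965196 0.97777608 0.        ]
```

Request:
send_rows(series=[[85,[-0.2,0.06,-0.2],[0,0,0.8]],[85,[-0.2,0.06,-0.2],[0,0,0.75]],[85,[-0.2,0.06,-0.3],[-0.21,-0.98,0]],[85,[-0.2,0.06,-0.3],[-0.21,-0.98,0]],[85,[-0.2,0.06,-0.3],[-0.21,-0.98,0]],[85,[-0.2,0.06,-0.3],[-0.21,-0.98,0]],[85,[-0.2,0.06,-0.3],[-0.21,-0.98,0]],[85,[-0.2,0.06,-0.3],[-0.21,-0.98,0]]])

```text
clock: 8.88
eef_pos: [448.9, 222.1, 194.1]
tool_rot: [-3.133, 0.492, 2.932]
force: [0.4, 0.2, -1.4]
width: 84.9
gripper_force: 0.0
```

```bash
cat > g.py <<'E'
from h import *
from scipy.spatial.transform import Rotation as Ro
s=sensors.read_state();R=Ro.from_euler('xyz',s['tool_rot']).as_matrix()
n0=np.array([-.4889,.1048,.8660]);uy=np.array([.2097,.9778,0]);Rt=np.c_[np.cross(uy,-n0),uy,-n0]
print(s['qpos'],s['eef_pos'])
print('turn units',(Ro.from_matrix(Rt@R.T).as_rotvec(degrees=True)/5).round(2))
b=np.array([502.3,213.7,50.])
for h in(85,33):print(h,b+h*n0,(b+h*n0-s['eef_pos'])/60)
E
python3 g.py
```

```text
[-0.59191964  0.45821716 -0.26676697  2.28953954  1.34838824  0.55257958
 -0.69383949] [448.93057041 222.07041744 194.09654265]
turn units [ 0.01 -0.37  0.02]
85 [460.7435 222.608  123.61  ] [ 0.19688216  0.00895971 -1.17477571]
33 [486.1663 217.1584  78.578 ] [ 0.62059549 -0.08186696 -1.92530904]
```

Request:
send_rows(series=[[85,[0.1,0,-0.4],[0,-0.37,0]],[85,[0.1,0,-0.4],[0,0,0]],[85,[0,0,-0.37],[0,0,0]],[85,[0,0,0],[0,0,0]]])

```text
clock: 9.38
eef_pos: [460.7, 221.5, 122.6]
tool_rot: [-3.137, 0.519, 2.931]
force: [-0.7, 1.5, 1.1]
width: 84.8
gripper_force: 0.0
```

```bash
python3 g.py
```

```text
[-0.61406942  0.6361316  -0.23834141  2.33742854  1.76732497  0.58570035
 -1.14157414] [460.73809731 221.48541351 122.57402453]
turn units [ 0.03 -0.06  0.02]
85 [460.7435 222.608  123.61  ] [9.00448101e-05 1.87097749e-02 1.72662579e-02]
33 [486.1663 217.1584  78.578 ] [ 0.42380338 -0.07211689 -0.73326708]
```

Request:
send_rows(series=[[85,[0.15,-0.02,-0.25],[0,0,0]],[85,[0.15,-0.02,-0.25],[0,0,0]],[85,[0.12,-0.03,-0.23],[0,0,0]],[85,[0,0,0],[0,0,0]]])

```text
clock: 9.88
eef_pos: [487.1, 217.2, 80.4]
tool_rot: [-3.139, 0.522, 2.929]
force: [-0.4, 0.3, -0.2]
width: 85.0
gripper_force: 0.0
```

Request:
send_rows(series=[[60,[0,0,0],[0,0,0]],[55,[0,0,0],[0,0,0]],[50,[0,0,0],[0,0,0]],[50,[0,0,0],[0,0,0]],[50,[0,0,0],[0,0,0]]])

```text
clock: 10.5
eef_pos: [486.3, 218.1, 81.3]
tool_rot: [-3.14, 0.522, 2.93]
force: [-3.1, 0.1, 6.2]
width: 61.3
gripper_force: 65.7
```

```bash
python3 g.py
```

```text
[-0.55768502  0.74528281 -0.25216637  2.30953878  1.92762222  0.62613076
 -1.25504799] [486.33227398 218.09449197  81.26009523]
turn units [ 0.01 -0.02  0.01]
85 [460.7435 222.608  123.61  ] [-0.42647957  0.07522513  0.70583175]
33 [486.1663 217.1584  78.578 ] [-0.00276623 -0.01560153 -0.04470159]
```

Request:
send_rows(series=[[50,[-0.25,0.05,0.43],[0,0,0]],[50,[-0.25,0.05,0.43],[0,0,0]],[50,[0.2,0,0.7],[0.21,0.98,0]],[50,[0.3,-0.2,0.7],[0.21,0.98,0]],[50,[0.3,-0.4,0.2],[0.21,0.98,0]],[50,[0.3,-0.6,0],[0.21,0.98,0]],[50,[0.3,-0.7,0],[0.21,0.98,0]],[50,[0.2,-0.7,0],[0.21,0.98,0]]])

```text
clock: 11.5
eef_pos: [528.9, 76.0, 178.1]
tool_rot: [-3.092, 0.133, 2.933]
force: [1.2, -0.1, -1.4]
width: 61.3
gripper_force: 65.9
```

```bash
cat > t.py <<'E'
from h import *
from scipy.spatial.transform import Rotation as Ro
s=sensors.read_state();R=Ro.from_euler('xyz',s['tool_rot'])
Rt=Ro.from_euler('xyz',[np.pi,0,np.pi/2+.003])
print(s['clock'],s['qpos'],s['eef_pos'],s['width'],s['force'],'turn units',((Rt*R.inv()).as_rotvec(degrees=True)/5).round(2))
E
python3 t.py
```

```text
11.5 [ 0.08188667  0.56437442 -0.50026557  1.99708544  0.64356943  0.64893104
  0.49780187] [528.90791055  75.95469187 178.12831039] 61.33320719821583 [ 1.19806206 -0.07816571 -1.37486584] turn units [  1.66   0.56 -15.51]
```

Request:
send_rows(series=[[50,[0.05,-0.1,0],[0.17,0.77,0]],[50,[0.05,-0.2,0],[0.17,0.77,0]],[50,[0.05,-0.3,0],[0,0,-1]],[50,[0.05,-0.4,0],[0,0,-1]],[50,[0,-0.4,0],[0,0,-1]],[50,[0,-0.4,0],[0,0,-1]],[50,[0,-0.4,0],[0,0,-1]],[50,[0,-0.4,0],[0,0,-1]]])

```text
clock: 12.5
eef_pos: [540.6, -81.2, 177.5]
tool_rot: [-3.091, -0.002, 2.402]
force: [-0.1, -0.0, -1.3]
width: 61.4
gripper_force: 65.9
```

Request:
send_rows(series=[[50,[0,-0.4,0],[0,0,-1]],[50,[0,-0.4,0],[0,0,-1]],[50,[0,-0.4,0],[0,0,-1]],[50,[0,-0.4,0],[0,0,-1]],[50,[0,-0.3,0],[0,0,-1]],[50,[0,-0.2,0],[0,0,-1]],[50,[0,-0.1,0],[0,0,-1]],[50,[0,0,0],[0,0,-1]]])

```text
clock: 13.5
eef_pos: [540.6, -212.6, 177.2]
tool_rot: [-3.091, -0.003, 1.703]
force: [0.9, -0.5, -1.5]
width: 61.6
gripper_force: 65.9
```

```bash
python3 t.py
```

```text
13.5 [ 0.48688466  0.64714966 -0.27287448  1.73949502  0.24384116  0.83629938
  0.22620258] [ 540.61256231 -212.55386812  177.2461378 ] 61.59334564807485 [ 0.90480258 -0.49798838 -1.47464301] turn units [ 0.01 -0.58 -1.48]
```

Request:
send_rows(series=[[50,[0,-0.1,-0.3],[0,-0.3,-0.74]],[50,[0,-0.05,-0.5],[0,-0.28,-0.74]],[50,[0,0,-0.4],[0,0,0]],[50,[0,0,0],[0,0,0]],[50,[0,0,0],[0,0,0]]])

```text
clock: 14.12
eef_pos: [541.5, -220.6, 106.1]
tool_rot: [3.14, 0.001, 1.58]
force: [-0.2, 0.5, -2.5]
width: 61.6
gripper_force: 65.9
```

```bash
python3 t.py; python3 - <<'E'
from h import *
d=save('wrist','w4');e=save('scene','s4');
a=d['img'][:,:,::-1]; b=cv2.resize(e['img'][110:200,220:340,::-1],(533,400),interpolation=cv2.INTER_CUBIC)
cv2.imwrite('pics/c4.png',np.vstack([cv2.resize(a[150:400,170:510],(408,300)),cv2.resize(b,(408,300))]))
E
```

```text
14.125 [ 0.47507872  0.7296238  -0.21587928  1.82115707  0.25118281  0.61569105
  0.11589717] [ 541.51259378 -220.6310423   106.12905509] 61.605537435324216 [-0.15034135  0.52741953 -2.47510738] turn units [ 0.01  0.02 -0.07]
```

View pics/c4.png

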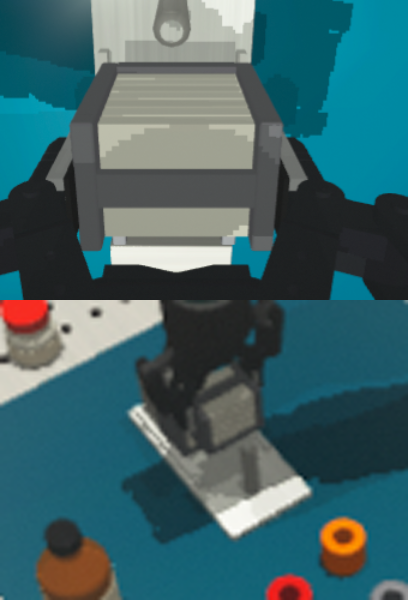

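The magazine hangs square in the gripper, in front of the pin. I'll check its pitch and position from depth.

```bash
python3 - <<'E'
from h import *
d=load('w4');W=cloud(d)
def pl(S):
    S=S.reshape(-1,3);S=S[~np.isnan(S[:,0])]
    for _ in range(4):
        c=S.mean(0);n=np.linalg.svd(S-c)[2][2];r=(S-c)@n;S=S[abs(r)<2*r.std()+.01]
    return c.round(1),n.round(4),r.std().round(2)
# crop scale 1.2, offset (170,150)
px=lambda u,v:(int(170+u/1.2),int(150+v/1.2))
for nm,(u0,v0,u1,v1) in {'face+y':(115,80,235,112),'front cassettes':(110,128,240,160),'ridge':(110,178,245,200)}.items():
    a,b=px(u0,v0);c,e=px(u1,v1);print(nm,pl(W[b:e,a:c]))
for u,v in [(92,150),(265,150),(92,125),(265,125),(85,240),(262,240),(170,70),(170,115)]:
    a,b=px(u,v);print((u,v),W[b,a].round(1))
E
```

```text
face+y (array([ 540.9, -198. ,   97.1]), array([ 0.0104, -0.9999,  0.0053]), np.float64(0.21))
front cassettes (array([ 541.2, -204.3,  119.6]), array([-0.    ,  0.0097, -1.    ]), np.float64(0.44))
ridge (array([ 541.8, -217.1,  123.8]), array([ 0.0014,  0.0438, -0.999 ]), np.float64(0.41))
(92, 150) [ 517.  -204.1  124.2]
(265, 150) [ 567.5 -203.7  124.1]
(92, 125) [ 517.1 -196.7  122.6]
(265, 125) [ 567.  -195.7  123.7]
(85, 240) [ 512.9 -236.7  124.1]
(262, 240) [ 569.  -235.4  125. ]
(170, 70) [ 539.  -197.    74.5]
(170, 115) [ 539.6 -197.8  113. ]
```

Request:
send_rows(series=[[50,[0,0,-0.3],[0,0,0]],[50,[0,0,-0.3],[0,0,0]],[50,[0,0,-0.25],[0,0,0]],[50,[0,0,-0.1],[0,0,0]],[50,[0,0,-0.04],[0,0,0]],[50,[0,0,0],[0,0,0]]])

```text
clock: 14.98
eef_pos: [540.9, -220.5, 46.0]
tool_rot: [3.141, 0.001, 1.581]
force: [0.4, -0.3, -1.8]
width: 61.0
gripper_force: 65.9
```

Request:
send_rows(series=[[50,[0,0,-0.03],[0,0,0]],[50,[0,0,0],[0,0,0]]])

```text
clock: 15.22
eef_pos: [541.2, -220.7, 45.1]
tool_rot: [3.14, 0.002, 1.581]
force: [-0.5, -0.2, 2.9]
width: 61.5
gripper_force: 66.2
```

Touchdown. Next I slide it towards -y until it meets the first magazine.

Request:
send_rows(series=[[50,[0,-0.05,0],[0,0,0]],[50,[0,-0.04,0],[0,0,0]],[50,[0,-0.03,0],[0,0,0]],[50,[0,0,0],[0,0,0]]])

```text
clock: 15.72
eef_pos: [541.6, -226.2, 45.0]
tool_rot: [3.14, -0.0, 1.581]
force: [-0.6, 3.8, 5.9]
width: 61.1
gripper_force: 66.9
```

Request:
send_rows(series=[[50,[0,-0.03,0],[0,0,0]],[50,[0,0,0],[0,0,0]]])

```text
clock: 15.98
eef_pos: [541.7, -228.0, 45.0]
tool_rot: [3.14, -0.0, 1.581]
force: [0.5, 3.4, 5.2]
width: 61.2
gripper_force: 66.9
```

Request:
send_rows(series=[[50,[0,-0.03,0],[0,0,0]],[50,[0,0,0],[0,0,0]]])

```text
clock: 16.23
eef_pos: [541.7, -229.2, 45.0]
tool_rot: [3.14, -0.001, 1.582]
force: [-0.1, 4.4, 6.2]
width: 61.3
gripper_force: 67.0
```

Request:
send_rows(series=[[50,[0,-0.03,0],[0,0,0]],[50,[0,0,0],[0,0,0]]])

```text
clock: 16.48
eef_pos: [541.7, -229.2, 45.0]
tool_rot: [3.14, -0.003, 1.582]
force: [-0.1, 8.1, 7.2]
width: 60.9
gripper_force: 67.0
```

Request:
send_rows(series=[[50,[0,-0.03,0],[0,0,0]],[50,[0,0,0],[0,0,0]]])

```text
clock: 16.73
eef_pos: [541.7, -229.2, 45.0]
tool_rot: [3.141, -0.005, 1.583]
force: [-1.3, 12.2, 8.8]
width: 60.9
gripper_force: 67.1
```

Request:
send_rows(series=[[70,[0,0.03,0],[0,0,0]],[85,[0,0,0],[0,0,0]],[85,[0,0,0],[0,0,0]],[85,[0,0,0.7],[0,0,0]],[85,[0,0,1],[0,0,0]],[85,[0,0.3,0.8],[0,0,0]],[85,[0,0.3,1],[0,0,0]],[85,[0,0,0.5],[0,0,0]]])

```text
clock: 17.73
eef_pos: [542.0, -195.9, 287.7]
tool_rot: [3.137, 0.002, 1.582]
force: [1.0, -0.2, -1.0]
width: 85.1
gripper_force: 0.0
```

```bash
python3 - <<'E'
from h import *
d=save('wrist','w5');W=cloud(d);z=W[...,2]
m=(z>54)&(z<70)&(W[...,1]>-296)&(W[...,1]<-195)&(abs(W[...,0]-537)<50);b=W[m];print('row',rect(b),b[:,2].min(),b[:,2].max())
for y0,y1 in[(-295,-251),(-248,-200)]:
    q=b[(b[:,1]>y0)&(b[:,1]<y1)];print(rect(q))
m=(z>72)&(z<85)&(abs(W[...,1]+170)<40)&(abs(W[...,0]-537)<40);b=W[m];print('pintop',len(b),b.mean(0),b.min(0),b.max(0))
b=comp(W,(z>61)&(z<70)&(W[...,1]<-296),[540,-308]);print('block',rect(b))
p=comp(W,(z>5)&(z<90)&(W[...,0]<650)&(W[...,1]>-345),[537,-210]);print('all',len(p),rect(p))
print(sensors.read_state()['eef_pos'])
im=cv2.resize(d['img'][60:290,240:420,::-1],None,fx=2.6,fy=2.6,interpolation=cv2.INTER_CUBIC);cv2.imwrite('pics/c5.png',im)
E
```

```text
row (array([ 541.4, -249.7]), array([92.6, 63. ]), 89.91) 54.19218085153849 64.90964294816196
(array([ 540.8, -272.9]), array([62. , 43.6]), 0.05)
(array([ 541.9, -225.8]), array([62.2, 44.3]), 0.37)
pintop 110 [ 539.30489845 -179.30296284   75.64966733] [ 532.465272   -187.54225664   72.00079187] [ 546.45362257 -172.88896938   78.75258348]
block (array([ 539.9, -311. ]), array([30.5, 61.1]), 89.18)
all 11441 (array([ 539.3, -239.1]), array([ 90.1, 185.3]), 0.11)
[ 543.35585998 -197.37339924  290.57818211]
```

View pics/c5.png

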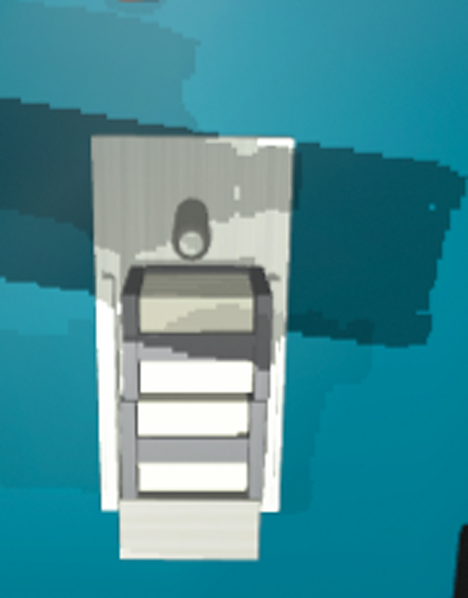

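The row is closed (92.6 mm long) and centred to within about 2.6 mm, and the pin stands free at (539.4,-180.2). Next is the grey sleeve.

Request:
send_rows(series=[[85,[-0.1,0.9,0],[0,0,0]],[85,[-0.1,0.9,0],[0,0,0]],[85,[-0.1,0.8,0],[0,0,0]],[85,[-0.1,0.5,0],[0,0,0]],[85,[-0.05,0.1,0],[0,0,0]],[85,[0,0,0],[0,0,0]]])

```text
clock: 18.52
eef_pos: [513.6, -6.2, 283.9]
tool_rot: [-3.141, 0.002, 1.58]
force: [1.1, -1.1, 0.1]
width: 85.1
gripper_force: 0.0
```

```bash
python3 t.py; python3 - <<'E'
from h import *
d=save('wrist','w6')
for n in('w3','w6'):
    d=load(n);W=cloud(d);z=W[...,2]
    P=comp(W,(z>34)&(z<46),[515,10]);print(n,len(P),P.mean(0),cv2.minEnclosingCircle(P[:,:2].astype(np.float32)),P.min(0),P.max(0))
E
```

```text
18.525 [ 0.18699425  0.40479703 -0.32394601  1.84114027  0.16061577  0.9212422
 -0.20104809] [513.64500273  -6.23329997 283.89673475] 85.09443237794827 [ 1.10825592 -1.14368822  0.11321636] turn units [ 0.02 -0.   -0.07]
w3 627 [516.16016805  10.72277349  37.4649365 ] ((516.6256713867188, 9.618585586547852), 20.310840606689453) [496.77962791 -10.55490924  34.08422864] [536.02188733  29.4544503   40.02938088]
w6 797 [516.14326746  10.03730285  37.56993285] ((516.276611328125, 9.663140296936035), 19.921428680419922) [496.54110877  -9.63627595  34.04389524] [535.95089482  28.8170711   40.93479545]
```

View pics/w6.png

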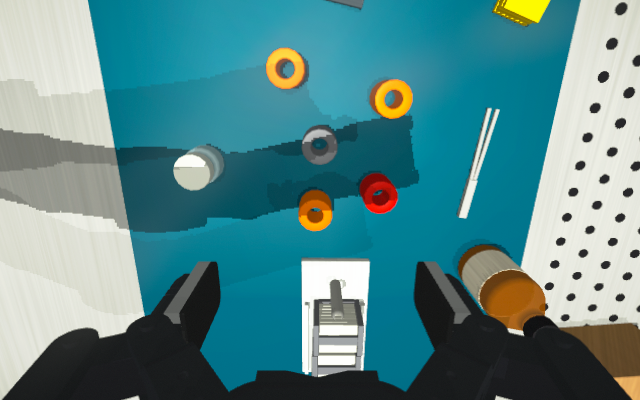

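Request:
send_rows(series=[[85,[0.06,0.27,-0.5],[0,0,0]],[85,[0,0,-1],[0,0,0]],[85,[0,0,-1],[0,0,0]],[85,[0,0,-1],[0,0,0]],[85,[0,0,-0.5],[0,0,0]],[85,[0,0,-0.23],[0,0,0]],[85,[0,0,0],[0,0,0]]])

```text
clock: 19.45
eef_pos: [517.4, 10.0, 29.9]
tool_rot: [-3.141, 0.002, 1.579]
force: [-0.1, -0.4, 1.1]
width: 85.4
gripper_force: 0.0
```

Request:
send_rows(series=[[60,[0,0,0],[0,0,0]],[40,[0,0,0],[0,0,0]],[30,[0,0,0],[0,0,0]],[30,[0,0,0],[0,0,0]],[30,[0,0,0],[0,0,0]],[30,[0,0,0],[0,0,0]]])

```text
clock: 20.2
eef_pos: [518.0, 11.0, 31.7]
tool_rot: [3.14, 0.001, 1.58]
force: [-1.2, 0.1, 8.6]
width: 38.1
gripper_force: 59.8
```

Request:
send_rows(series=[[30,[0,0,0.5],[0,0,0]],[30,[0,0,1],[0,0,0]],[30,[0.1,-0.6,0.5],[0,0,0]],[30,[0.1,-0.8,0],[0,0,0]],[30,[0.1,-0.7,0],[0,0,0]],[30,[0.05,-0.4,0],[0,0,0]],[30,[0,0,0],[0,0,0]],[30,[0,0,0],[0,0,0]]])

```text
clock: 21.2
eef_pos: [538.1, -137.6, 150.5]
tool_rot: [3.141, 0.0, 1.582]
force: [-0.5, 0.8, -0.6]
width: 38.0
gripper_force: 60.5
```

```bash
python3 t.py; python3 - <<'E'
from h import *
d=save('wrist','w7');W=cloud(d);z=W[...,2];s=sensors.read_state()['eef_pos']
m=(abs(W[...,0]-s[0])<24)&(abs(W[...,1]-s[1])<28)&(z>s[2]+3)&(z<s[2]+14);P=W[m]
print(s,len(P),P.mean(0),P.min(0),P.max(0),cv2.minEnclosingCircle(P[:,:2].astype(np.float32)))
m=(z>60)&(z<85)&(abs(W[...,1]+178)<16)&(abs(W[...,0]-539)<16);b=W[m];print('pin',len(b),b.min(0) if len(b) else 0,b.max(0) if len(b) else 0)
cv2.imwrite('pics/c7.png',cv2.resize(d['img'][120:400,180:480,::-1],None,fx=2,fy=2,interpolation=cv2.INTER_CUBIC))
E
```

```text
21.2 [ 0.39835347  0.63903135 -0.30404287  1.87226162  0.29065596  0.6732573
 -0.06707945] [ 538.13157409 -137.56985289  150.46087404] 37.951203034583365 [-0.5333248   0.77167953 -0.64951168] turn units [ 0.    0.   -0.09]
[ 538.21596481 -137.14883308  150.43975404] 5983 [ 538.40091646 -136.33061959  156.5859131 ] [ 514.22866259 -158.95580586  153.44382965] [ 562.1972667  -118.20265277  164.43115466] ((538.277099609375, -133.8944091796875), 25.08497428894043)
pin 0 0 0
```

View pics/c7.png

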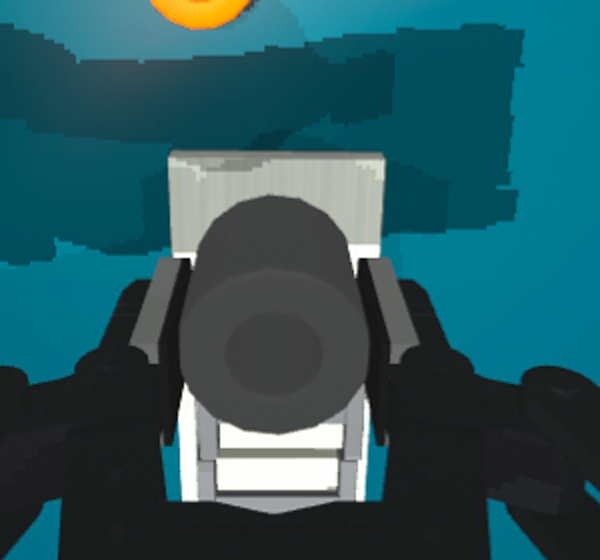

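The sleeve is held upright, with its top rim spanning (180..370, 268..434) in the crop. I'll fit its centre and its tilt.

```bash
python3 - <<'E'
from h import *
from scipy.optimize import least_squares
d=load('w7');W=cloud(d)
# ring outline points, crop px, and hole outline
E=[(180,340),(370,340),(275,268),(275,434),(205,292),(345,292),(205,403),(345,405)]
H=[(225,352),(322,352),(273,312),(273,396)]
ring=[(200,345),(350,345),(275,290),(275,415),(215,390),(335,390)]
q=np.array([W[int(120+v/2),int(180+u/2)] for u,v in ring]);print(q.round(1));
A=np.c_[q[:,:2],np.ones(len(q))];k=np.linalg.lstsq(A,q[:,2],rcond=None)[0];print('slope',k[:2])
zt=np.median(q[:,2])
for S in(E,H):
    P=np.array([onz(d,180+u/2,120+v/2,zt)[:2] for u,v in S])
    r=least_squares(lambda p:np.hypot(*(P-p[:2]).T)-p[2],[538,-137,20]);print(r.x.round(2),np.abs(r.fun).max().round(2),zt)
E
```

```text
[[ 524.  -135.9  156.6]
 [ 553.9 -135.9  156. ]
 [ 538.6 -124.2  155.6]
 [ 538.9 -152.6  156.4]
 [ 526.5 -147.5  155.6]
 [ 551.1 -146.8  156.1]]
slope [-0.00178474 -0.0115083 ]
[ 538.97 -138.18   19.22] 0.49 156.08905760371272
[ 538.61 -138.6     9.79] 0.03 156.08905760371272
```

Request:
send_rows(series=[[30,[0.01,-0.4,0],[0,0,0]],[30,[0,-0.3,-0.1],[0,0,0]],[30,[0,0,-0.3],[0,0,0]],[30,[0,0,-0.2],[0,0,0]],[30,[0,0,0],[0,0,0]],[30,[0,0,0],[0,0,0]]])

```text
clock: 22.0
eef_pos: [539.2, -180.5, 114.5]
tool_rot: [3.141, 0.001, 1.581]
force: [0.0, -0.3, -0.0]
width: 37.8
gripper_force: 60.5
```

```bash
python3 t.py; python3 - <<'E'
from h import *
d=save('top','t8');W=cloud(d)
e=save('scene','s8');cv2.imwrite('pics/c8.png',cv2.resize(e['img'][120:190,250:330,::-1],None,fx=7,fy=7,interpolation=cv2.INTER_CUBIC))
E
```

```text
22.0 [ 0.45572834  0.70669131 -0.28450804  1.85963866  0.3208309   0.61927501
 -0.01670483] [ 539.2388541  -180.50203303  114.48756844] 37.765372843134564 [ 0.02625889 -0.25460291 -0.03878146] turn units [ 0.01  0.01 -0.09]
```

View pics/c8.png

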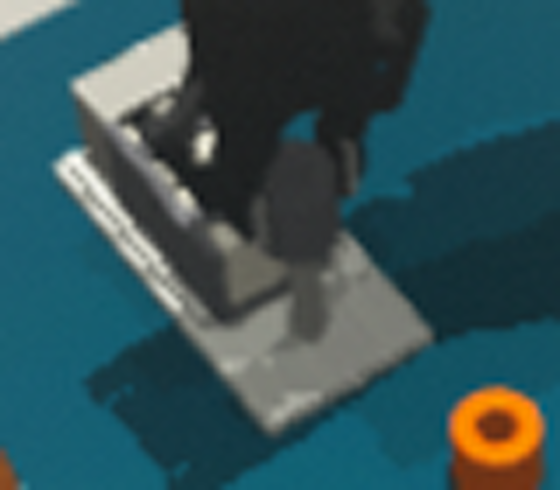

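The sleeve hangs right above the pin. I'm lowering it gently and watching the force.

Request:
send_rows(series=[[30,[0,0.01,-0.03],[0,0,0]],[30,[0,0,-0.04],[0,0,0]],[30,[0,0,-0.04],[0,0,0]],[30,[0,0,0],[0,0,0]]])

```text
clock: 22.6
eef_pos: [538.7, -180.3, 107.4]
tool_rot: [-3.141, 0.001, 1.581]
force: [-0.6, -0.2, -0.4]
width: 38.0
gripper_force: 60.5
```

Request:
send_rows(series=[[30,[0,0,-0.04],[0,0,0]],[30,[0,0,-0.04],[0,0,0]],[30,[0,0,0],[0,0,0]]])

```text
clock: 22.98
eef_pos: [538.7, -180.3, 102.6]
tool_rot: [-3.141, 0.001, 1.581]
force: [-0.4, -0.1, -0.9]
width: 38.0
gripper_force: 60.5
```

Request:
send_rows(series=[[30,[0,0,-0.1],[0,0,0]],[30,[0,0,-0.15],[0,0,0]],[30,[0,0,-0.15],[0,0,0]],[30,[0,0,0],[0,0,0]]])

```text
clock: 23.48
eef_pos: [538.1, -180.2, 77.7]
tool_rot: [-3.14, 0.001, 1.581]
force: [0.4, -0.1, -0.4]
width: 37.8
gripper_force: 60.5
```

Request:
send_rows(series=[[30,[0,0,-0.15],[0,0,0]],[30,[0,0,-0.15],[0,0,0]],[30,[0,0,-0.15],[0,0,0]],[30,[0,0,-0.08],[0,0,0]],[30,[0,0,0],[0,0,0]]])

```text
clock: 24.1
eef_pos: [538.6, -180.2, 46.5]
tool_rot: [-3.141, 0.001, 1.581]
force: [0.6, 0.4, 0.2]
width: 38.4
gripper_force: 60.5
```

Request:
send_rows(series=[[30,[0,0,-0.04],[0,0,0]],[30,[0,0,-0.03],[0,0,0]],[30,[0,0,-0.02],[0,0,0]],[30,[0,0,0],[0,0,0]]])

```text
clock: 24.6
eef_pos: [538.9, -180.4, 41.8]
tool_rot: [3.141, 0.001, 1.581]
force: [-0.1, 0.3, 0.5]
width: 38.2
gripper_force: 60.6
```

Request:
send_rows(series=[[30,[0,0,-0.02],[0,0,0]],[50,[0,0,0],[0,0,0]],[75,[0,0,0],[0,0,0]],[85,[0,0,0],[0,0,0]],[85,[0,0,0.3],[0,0,0]],[85,[0,0,0.8],[0,0,0]],[85,[0,0,1],[0,0,0]],[85,[0,0,1],[0,0,0]]])

```text
clock: 25.6
eef_pos: [538.6, -180.3, 229.4]
tool_rot: [3.141, 0.001, 1.581]
force: [1.3, -1.4, 0.5]
width: 85.0
gripper_force: 0.0
```

Request:
send_rows(series=[[85,[0,0.3,0.5],[0,0,0]],[85,[0,0,0],[0,0,0]],[85,[0,0,0],[0,0,0]]])

```text
clock: 25.98
eef_pos: [538.1, -162.8, 256.3]
tool_rot: [-3.141, 0.002, 1.58]
force: [-0.5, -0.6, 0.2]
width: 84.8
gripper_force: 0.0
```

```bash
python3 - <<'E'
from h import *
d=save('wrist','w9');W=cloud(d);z=W[...,2];print(sensors.read_state()['eef_pos'])
m=(z>54)&(z<70)&(W[...,1]>-296)&(W[...,1]<-201)&(abs(W[...,0]-537)<50);b=W[m];print('row',rect(b))
P=comp(W,(z>43)&(z<56)&(W[...,1]>-201),[539,-180]);print('sleeve',len(P),cv2.minEnclosingCircle(P[:,:2].astype(np.float32)),np.percentile(P[:,2],[5,50,95]))
cv2.imwrite('pics/c9.png',cv2.resize(d['img'][60:290,240:420,::-1],None,fx=2.6,fy=2.6,interpolation=cv2.INTER_CUBIC))
E
```

```text
[ 537.85231174 -162.97632471  255.5601082 ]
row (array([ 541.4, -249.6]), array([63.4, 92.7]), 0.08)
sleeve 860 ((539.1558837890625, -181.67404174804688), 20.072528839111328) [45.65702247 47.60693474 49.19133773]
```

View pics/c9.png

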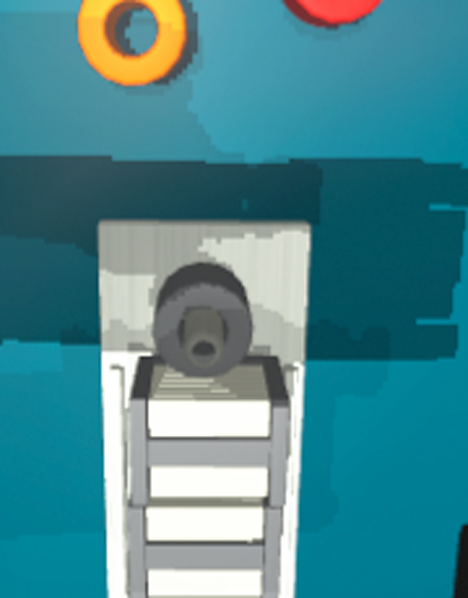

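The sleeve is fully down on the pin: its top measures about 50 mm after correcting the 2 mm camera bias. The row is still closed at 92.7 mm, so I'm handing in.

```bash
python3 -c "
from cell import ctrl
print(ctrl.finish_job())"
```

```text
the job is handed in; nothing more can be done
None
```

The job is handed in at about 26 s: by my last camera check the first magazine is home, the second is butted against it with no visible gap, and the sleeve is fully down on the pin; the judge returned no verdict, and I did not measure whether any bystander moved.

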